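# Kit two parts from the sloped bin

## Task

Lay out the parts for the next repair: take the finned heat sink and the black relay block out of the sloped parts bin and lay them in the kit tray, the heat sink in the larger pocket and the relay in the smaller one, each flat on the pocket's floor and the same way up as it lay in the bin. Set them down gently instead of dropping them. Leave the white plug in its compartment and do not disturb the other loose things on the bench.

Things in the scene. Friction and masses are not known exactly. Their poses are not given: they have to be found in the camera images.
- parts_bin: Grey sheet-metal bin, fixed, 312 mm wide (y), 221 mm high, footprint x -47 to +40 mm; origin at the centre of its foot on the bench, x to its back, z up. Three compartments side by side, each 100 mm wide, 90 mm deep along the slope, centred at y -103, 0, +103 mm; dividers and end walls 3 mm thick, 22 mm high square to the floor. A shelf roofs the whole bin.
- lip_foot (a point): Front edge of the bin's sloped floor, at the foot of the lip, middle of the width (bin frame x -45, z 16 mm); axes of the bin. From here the floor rises to the back (+x) at 25 degrees, to x 36, z 54 in the bin frame. The lip is 3 mm thick and 14 mm high, square to the floor.
- shelf_edge (a point): Middle of the lower front edge of the bin's shelf (bin frame x -49, z 215 mm); axes of the bin. The shelf is 6 mm thick and reaches to the back plate, so parts are taken with the tool leaning back to the robot, about square to the sloped floor. Thin bracket bars under it at y -148 and +148, x -5 to 36 mm. On it a tape roll and a reel, up to 20 mm high.
- heat_sink: Aluminium heat sink with seven thin upright fins, 30 (x) x 34 (y) x 15 (z) mm, 30 g; origin at the centre of its underside, z out of its finned top; the fins run along x, and the two outer fins' faces at y -17 and +17 mm can be gripped, as can the fin ends at x -15 and +15. It lies underside down on the sloped floor of one compartment, near the lip.
- relay: Black relay block with a yellow band, 26 (x) x 46 (y) x 16 (z) mm, 30 g; origin at the centre of its underside, z out of its top; grip across x (26 mm). It lies underside down on the sloped floor of one compartment, its long side about along the slope.
- plug: White mains plug-top with two flat pins, 20 (x) x 41 (y) x 14 (z) mm; origin at its underside's centre. It lies in the remaining compartment and stays there.
- kit_tray: Grey plastic kit tray, fixed, 106 (x) x 203 (y) x 12 (z) mm; origin at the centre of its underside on the bench. Floor 3 mm and walls 3 mm thick, so walls stand 9 mm above the floor. A divider splits it into two pockets, both 100 mm long in x: the larger 112 mm wide in y, the smaller 84 mm wide.
- large_pocket (a point): Centre of the larger pocket, on its floor, 3 mm above the bench; axes of the tray; pocket spans x -50 to +50, y -55 to +55 mm.
- small_pocket (a point): Centre of the smaller pocket, on its floor, 3 mm above the bench; axes of the tray; pocket spans x -50 to +50, y -42 to +42 mm.
- cutters: Green-handled side cutters lying on the bench, 41 x 122 x 11 mm; a bystander; origin at its underside's centre.
- spool: Solder spool lying on the bench, 77 x 52 x 36 mm; a bystander; origin at its underside's centre.
- tweezers: Black tweezers lying on the bench, 14 x 119 x 10 mm; a bystander; origin at its underside's centre.
- bottle: Small dropper bottle standing on the bench, 35 mm thick, 94 mm high; a bystander; origin at its underside's centre.

How it is judged:
By the outcome, as a careful person would: the job done as asked, in the order asked, and still so for the second after the job is handed in, with the robot touching nothing.
It also fails if it takes over 72 s, if anything falls off the work surface, if the arm or the gripper's body presses on something with over 40 N, if the wrist force passes 120 N, or if a joint passes its speed limit or range.

## Robot

A 6-joint arm with a two-finger parallel gripper is mounted at the origin on a cart in front of the work surface, level with it; the furniture and walls round the work are solid. World frame = base frame: x ahead of the robot, y to its left, z up, the work surface at z = 0. Lengths are in m, angles in rad, forces in N, time in s.
With the tool pointing down it reaches from about 0.425 to 0.95 m from the base axis. Payload 3.5 kg.
Tool frame: the origin (TCP) lies at the very end of the fingers, on their centre line; the grasp point (between the pads) lies 19 mm behind it (ctrl.pinch_z is the distance from the TCP to the grasp point, in m); z points along the fingers, y is the line along which they close (so a half turn about z gives the same grasp; the last joint's range is limited). The gripper opens to 85 mm and grips with 20 to 120 N. Pads are 22 mm wide; open, the fingers measure 114 mm over their backs; the gripper's body (76 mm by 85 mm) begins 54 mm behind the grasp point. The pads swing forward as they close: fully open they stand 13 mm farther back than shut.
Start: joints at [-1.421, 0.286, 1.577, -0, 1.279, -0.15], TCP at [0.199, -0.645, 0.231] pointing down, gripper open.
Joint ranges: [-2.77, 2.77], [-0.9, 2.22], [0.21, 2.48], [-1.53, 4.67], [0.24, 2.81], [-2.84, 2.84]. Speed limits (rad/s): [2.79, 2.79, 3.14, 3.14, 3.14, 3.14].

## Interface

Orientations are given as a unit quaternion [x, y, z, w].
In Python, from plant import ctrl gives the robot as it stands. The module is installed in compiled form; this text tells all that it offers.
- The arm moves only by the shell command python3 -m crank 'ROWS' [OPENING] [FORCE]. ROWS is JSON, a list of rows, each a list of 6 numbers: the shift along the tool's x, y, z in cm, then the turn, a rotation vector about the tool's x, y, z in rad. In form: [[tx, ty, tz, rx, ry, rz], ...]. A call has 1 to 10 rows; each row is the pose to reach, as a shift and turn from the pose commanded when the call began, along the tool's axes at that moment; what a row does not reach only later rows make up. A row lasts 1/10 s, in which the tool goes at most 50 mm and 8.59 degrees, less where a joint would pass 70% of its speed; a pose out of reach is approached as far as the arm can. A call with a gripper value outside its range is refused whole. OPENING is the opening, from 0 (shut) to 1 (fully open), set as the call begins (- or left out, the last holds). The fingers move at their own pace and stop on an object; FORCE is the grip in N (left out, the last holds). Time passes only in rows, so rows that repeat a pose let the fingers close. It gives the time, the measured TCP pose, the force, the opening and the grip force at its end, in the units of the state.
- ctrl.get_state(): the state, without advancing time (a new reading comes with each control period).
- ctrl.read_camera(name): name is "side" or "top"; returns (picture, depth): 400x640x3 uint8, blue, green, red; 400x640 float32, m along the optical axis (not along the pixel's ray), 0 where there is no reading.
- ctrl.camera_info(name): a dict with "K" (3x3 intrinsics, pixels), "k1" (the pictures are not rectified: a ray, as slopes to the right and down, at radius r is drawn at 1 + k1 r^2 times it, then the intrinsics apply), "origin" and "orientation" of the camera in the world. Camera axes: x right, y down, z forward; pixel columns grow to the right and rows downward; lengths in m; the calibration is good to about 2 mm. A picture is of the moment at which its call begins. camera_info takes no time and is no camera call.
- ctrl.sign_off(): hands the job in; it is judged then, once.
The state is a dict: "time": time; "qpos": joint angles; "dq": joint speeds; "joint_efforts": joint torques, N m; "eef_pos": TCP position; "tcp_rot": TCP orientation; "contact_force": force on the tool from outside, world axes, zero at the start; "wrist_torque": the same for the moment, N m; "opening": opening from 0.0 (shut) to 1.0 (fully open); "finger_force": force on a finger pad.
Only numpy, scipy, OpenCV 4.12 (cv2) and the standard library are available. Lean on these libraries where they do the work, as an engineer would, in place of code of your own. Each camera call takes 0.05 s, during which the arm holds its last target. There are 200 camera calls.

## Working session

There is one attempt and no reset: what is moved stays moved. The work goes in short steps, Python scripts to look and compute and a shell command to move; the robot and the scene stay as the last step left them, time stands still between calls to the robot, and variables do not carry over. Pictures are saved under pics/ and viewed, at most 10 in all, crops included, and the job is handed in when it is done.

```bash
mkdir -p pics
python3 - <<'E'
from plant import ctrl
import cv2,numpy as np
for n in("side","top"):
    p,d=ctrl.read_camera(n); cv2.imwrite(f"pics/{n}0.png",p); np.save(f"{n}_d.npy",d); cv2.imwrite(f"{n}.png",p)
    print(n,ctrl.camera_info(n))
print(ctrl.get_state(),ctrl.pinch_z)
E
```

```text
side {'K': array([[485.8324923 ,   0.        , 314.70011081],
       [  0.        , 485.8324923 , 196.02912189],
       [  0.        ,   0.        ,   1.        ]]), 'k1': -0.02220865715831066, 'origin': array([-0.00264151,  1.11784813,  0.74533267]), 'orientation': array([-0.1827258 ,  0.8277263 , -0.51834249,  0.11314381])}
top {'K': array([[430.46720397,   0.        , 326.05521328],
       [  0.        , 430.46720397, 201.42491091],
       [  0.        ,   0.        ,   1.        ]]), 'k1': 0.020358680708273333, 'origin': array([0.19747261, 0.02635362, 1.61359929]), 'orientation': array([-0.6778921 ,  0.7273575 , -0.07759596,  0.07343184])}
{'time': 0.1, 'qpos': array([-1.42095901e+00,  2.87127794e-01,  1.57804892e+00, -2.33742030e-05,
        1.27863820e+00, -1.50007783e-01]), 'dq': array([-0.00030892, -0.00089002, -0.00432332,  0.00079422,  0.00138188,
       -0.00091201]), 'joint_efforts': array([ 4.84019492e-04, -4.07298696e+01, -2.93698043e+01, -1.70020699e-04,
        3.34567791e-03, -1.27656170e-05]), 'eef_pos': array([ 0.19930176, -0.64426581,  0.23004178]), 'tcp_rot': array([ 9.88781534e-01,  1.49364799e-01, -1.10934023e-05, -1.11112999e-03]), 'contact_force': array([-0.30775974, -0.78312932,  0.21019322]), 'wrist_torque': array([ 0.00424325,  0.04636001, -0.00250395]), 'finger_force': 0.0, 'opening': 0.9994714799048975} 0.0187
```

View pics/side0.png

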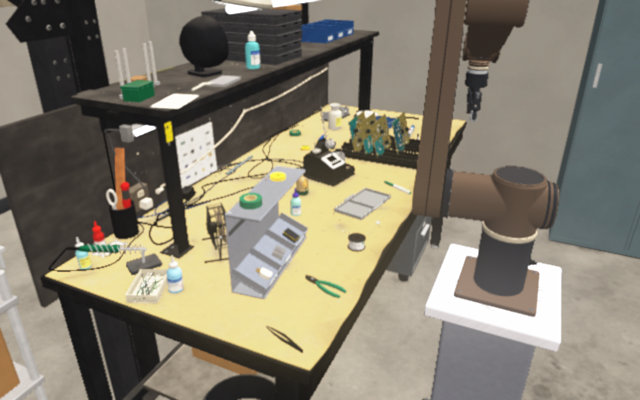

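View pics/top0.png

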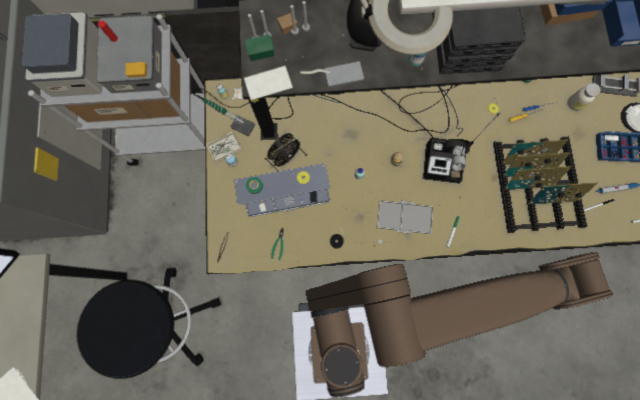

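The side view shows the bin around (265,240), with the plug (265,271), a middle part (278,252) and the relay (291,236). The tray is at (363,203). In the top view the bin is around (285,190) and the tray at (405,217). Next I'll take enlarged crops.

```bash
cat > h.py <<'E'
import cv2,numpy as np
from scipy.spatial.transform import Rotation as R
from plant import ctrl
def rays(n,px):
    c=ctrl.camera_info(n);K=c['K'];px=np.atleast_2d(np.array(px,float))
    d=(px-[K[0,2],K[1,2]])/K[0,0];u=d.copy()
    for _ in range(20): u=d/(1+c['k1']*(u**2).sum(1,keepdims=True))
    return c['origin'],R.from_quat(c['orientation']).apply(np.c_[u,np.ones(len(u))])
def plane(n,px,z):          # hit horizontal plane z
    o,r=rays(n,px);return o+r*((z-o[2])/r[:,2])[:,None]
def dep(n,px,D):
    o,r=rays(n,px);return o+r*np.array([D[int(round(v)),int(round(u))] for u,v in np.atleast_2d(px)])[:,None]
def proj(n,P):
    c=ctrl.camera_info(n);q=R.from_quat(c['orientation']).inv().apply(np.atleast_2d(P)-c['origin'])
    u=q[:,:2]/q[:,2:];u=u*(1+c['k1']*(u**2).sum(1,keepdims=True));return u*c['K'][0,0]+[c['K'][0,2],c['K'][1,2]]
def crop(img,x,y,w,h,s,out): cv2.imwrite(out,cv2.resize(img[y:y+h,x:x+w],None,fx=s,fy=s,interpolation=cv2.INTER_CUBIC))
E
python3 - <<'E'
from h import *
s=cv2.imread('side.png');t=cv2.imread('top.png')
crop(s,225,165,90,135,4.4,'a.png');crop(t,230,160,110,60,3.6,'b.png');crop(t,370,190,70,50,5.6,'c.png')
a,b,c=[cv2.imread(f) for f in('a.png','b.png','c.png')]
print(a.shape,b.shape,c.shape)
o=np.zeros((600,800,3),np.uint8);o[:a.shape[0],:a.shape[1]]=a;o[:b.shape[0],400:400+b.shape[1]]=b;o[300:300+c.shape[0],400:400+c.shape[1]]=c
cv2.imwrite('pics/crops.png',o)
D=np.load('top_d.npy')
print(np.round(dep('top',[(290,220),(344,193),(320,205),(405,240),(390,217)],D),3))
print(np.round(dep('side',[(363,203),(279,252),(291,236),(265,271),(300,250)],np.load('side_d.npy')),3))
E
```

```text
(594, 396, 3) (216, 396, 3) (280, 392, 3)
[[ 0.485  0.146 -0.   ]
 [ 0.576 -0.067  0.001]
 [ 0.536  0.028 -0.003]
 [ 0.379 -0.281  0.001]
 [ 0.47  -0.234  0.002]]
[[ 0.466 -0.29   0.003]
 [ 0.552  0.146  0.035]
 [ 0.555  0.068  0.043]
 [ 0.537  0.245  0.04 ]
 [ 0.528  0.066  0.002]]
```

View pics/crops.png

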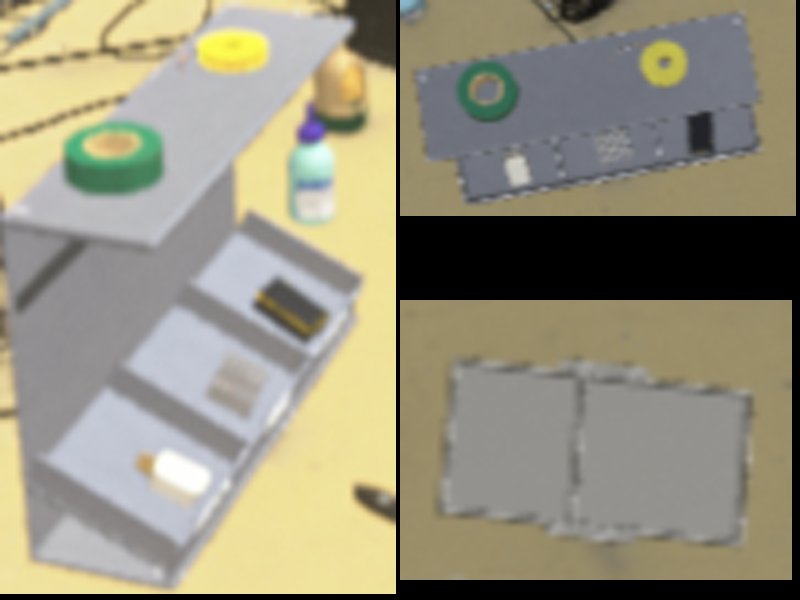

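The heat sink is in the middle compartment (crop 612,145), the relay in the right one (700,132), and the plug in the left. The tray's larger pocket is on the right (-y). I'll fit the bin and tray poses from these landmarks.

```bash
cat > fit.py <<'E'
from h import *
from scipy.optimize import least_squares
T=lambda x,y:(x/3.6-400/3.6+230-.36,y/3.6+160-.36); S=lambda x,y:(x/4.4+225-.39,y/4.4+165-.39); C=lambda x,y:((x-400)/5.6+370-.41,(y-300)/5.6+190-.41)
W=156
L=[('top',T(428,159),(-49,W,221)),('top',T(758,95),(-49,-W,221)),('top',T(466,202),(-53,W,27)),('top',T(759,150),(-53,-W,27)),
('side',S(155,243),(-49,W,215)),('side',S(353,22),(-49,-W,221)),('side',S(170,587),(-47,W,0)),('side',S(360,284),(-51,-W,29))]
tr=[('top',C(453,361),(53,101.5,12)),('top',C(750,393),(53,-101.5,12)),('top',C(743,544),(-53,-101.5,12)),('top',C(443,515),(-53,101.5,12))]
def W_(p,b): return R.from_euler('z',p[2]).apply(np.array(b)/1000)+[p[0],p[1],0]
def fit(L,p0):
    f=lambda p:np.concatenate([(proj(n,W_(p,b))[0]-np.array(px)) for n,px,b in L])
    r=least_squares(f,p0,loss='soft_l1');print(np.round(r.x,4),np.round(f(r.x).reshape(-1,2),1).tolist());return r.x
bp=fit(L,[.58,.12,.15]);tp=fit(tr,[.46,-.27,0])
np.save('bp.npy',bp);np.save('tp.npy',tp)
# part points: ray against plane parallel to floor at height h above it
def onfloor(n,px,h):
    o,r=rays(n,px);Rz=R.from_euler('z',bp[2]).inv();o=Rz.apply(o-[bp[0],bp[1],0]);r=Rz.apply(r)
    N=np.array([-np.sin(np.radians(25)),0,np.cos(np.radians(25))]);F=np.array([-.045,0,.016])
    P=o+r*(((F-o)@N+h)/(r@N))[:,None]
    u=(P-F)@[np.cos(np.radians(25)),0,np.sin(np.radians(25))]
    return np.round(np.c_[u*1000,P[:,1]*1000],1).tolist()   # slope distance from lip, bin y (mm)
if __name__=='__main__':
    print('relay top, topcam',onfloor('top',[T(688,115),(T(711,112)),T(713,151),T(690,154)],.016))
    print('hs',onfloor('top',[T(594,130),T(628,128),T(632,160),T(598,163)],.015))
    print('relay side',onfloor('side',[S(280,277),S(328,309),S(308,325)],.016))
    print('hs side',onfloor('side',[S(228,353),S(268,372),S(248,400),S(208,383)],.015))
    ds,dt=np.load('side_d.npy'),np.load('top_d.npy')
    def bf(P): return np.round(R.from_euler('z',bp[2]).inv().apply(P-[bp[0],bp[1],0])*1000,1).tolist()
    print(bf(dep('side',[S(200,490),S(110,440),S(180,350),S(200,330)],ds)),bf(dep('top',[T(470,125),T(600,80)],dt)))
E
python3 fit.py
python3 - <<'E'
from h import *
s=cv2.imread('side.png');t=cv2.imread('top.png')
a=cv2.resize(s[208:262,262:312],None,fx=8,fy=8,interpolation=cv2.INTER_CUBIC)
b=cv2.resize(t[183:212,278:334],None,fx=7,fy=7,interpolation=cv2.INTER_CUBIC)
o=np.zeros((600,800,3),np.uint8);o[:a.shape[0],:a.shape[1]]=a;o[:b.shape[0],408:408+b.shape[1]]=b
cv2.imwrite('pics/crops2.png',o)
E
```

```text
[0.578  0.1512 0.117 ] [[-0.1, 0.3], [1.0, 1.1], [0.1, 0.1], [0.5, -0.6], [-0.4, 2.1], [0.1, -1.0], [-0.3, 0.7], [-0.4, -0.6]]
[ 0.4646 -0.2876 -0.1717] [[-0.1, 0.1], [0.3, -0.4], [0.2, 0.3], [-0.4, -0.0]]
relay top, topcam [[46.5, -87.1], [45.2, -111.1], [4.0, -106.0], [5.3, -81.8]]
hs [[48.7, 11.4], [44.3, -23.5], [10.1, -21.3], [13.5, 14.0]]
relay side [[44.0, -112.0], [5.9, -108.7], [10.6, -82.4]]
hs side [[41.3, -16.4], [14.1, -20.6], [14.1, 12.9], [39.9, 18.6]]
[[-39.8, 92.0, 22.9], [15.0, 93.4, 46.6], [16.5, -12.0, 45.9], [14.9, -40.1, 44.6]] [[-23.1, 113.1, 220.0], [-4.1, -12.1, 223.8]]
```

View pics/crops2.png

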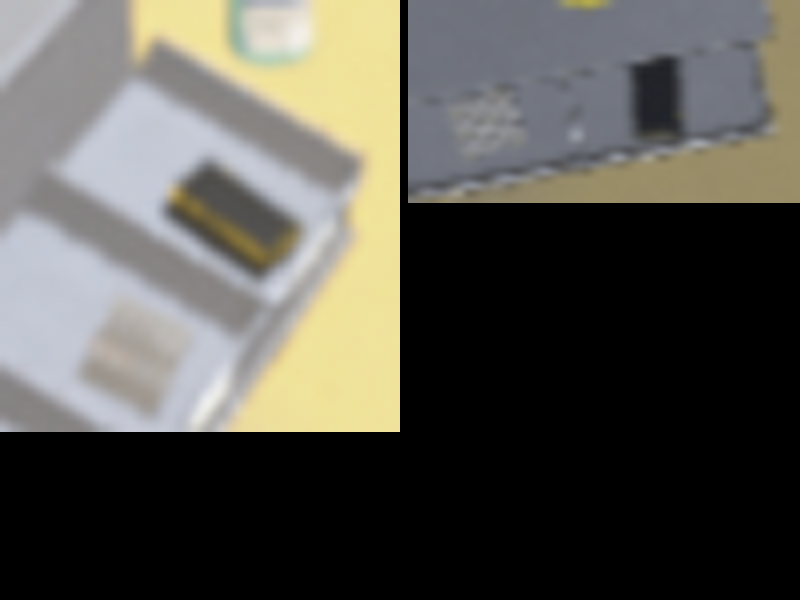

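Relay top face in the side crop runs from (210,160) to (300,228), with a yellow band on its near face. The heat sink is at about (135,355), its fins along the slope. I'll refine both poses with a silhouette fit.

```bash
cat > sil.py <<'E'
from fit import *
from scipy.optimize import minimize
c25,s25=np.cos(np.radians(25)),np.sin(np.radians(25))
def box(u,y,a,L):  # L: (along slope, along y, h) mm -> world
    p=np.array([[sx*L[0]/2,sy*L[1]/2,z] for sx in(-1,1) for sy in(-1,1) for z in(0,L[2])])
    p=R.from_euler('z',a).apply(p)+[u,y,0]
    b=np.c_[-45+p[:,0]*c25-p[:,2]*s25,p[:,1],16+p[:,0]*s25+p[:,2]*c25]
    return W_(bp,b)
K=8
def mask(n,P,roi):
    x,y,w,h=roi;q=((proj(n,P)-[x,y]+.5)*K).astype(np.float32)
    m=np.zeros((h*K,w*K),np.uint8);cv2.fillConvexPoly(m,cv2.convexHull(np.round(q).astype(int)),255)
    return cv2.resize(m,(w,h),interpolation=cv2.INTER_AREA)/255.
def run(name,L,g,rois,p0):
    A={}
    for n,(x,y,w,h) in rois.items():
        I=cv2.imread(n+'.png').astype(float)[y:y+h,x:x+w];A[n]=g(I,mask(n,box(*p0,L),rois[n]))
    for sel in (list(rois),['side'],['top']):
        best=None
        for a0 in(-.2,0,.2):
            r=minimize(lambda p:sum(((A[n]-mask(n,box(p[0],p[1],p[2]/20,L),rois[n]))**2).sum() for n in sel),[p0[0],p0[1],a0*20],method='Nelder-Mead',options=dict(initial_simplex=np.array([p0[0],p0[1],a0*20])+np.array([[0,0,0],[4,0,0],[0,4,0],[0,0,3]])))
            if best is None or r.fun<best.fun: best=r
        print(name,sel,np.round([best.x[0],best.x[1],best.x[2]/20],3),round(best.fun,2))
def g(I,m):
    # alpha by projection on colour axis object-background (from rough mask)
    o=np.median(I[m>.9],0);b=np.median(I[m<.05],0);d=o-b
    return np.clip(((I-b)@d)/(d@d),0,1.)
run('relay',(46,26,16),g,{'side':(279,225,24,22),'top':(308,191,9,13)},(28,-96.5,-.1))
run('hs',(30,34,15),g,{'side':(269,243,19,18),'top':(281,194,14,13)},(27.5,-3,0))
E
python3 sil.py
```

```text
[0.578  0.1512 0.117 ] [[-0.1, 0.3], [1.0, 1.1], [0.1, 0.1], [0.5, -0.6], [-0.4, 2.1], [0.1, -1.0], [-0.3, 0.7], [-0.4, -0.6]]
[ 0.4646 -0.2876 -0.1717] [[-0.1, 0.1], [0.3, -0.4], [0.2, 0.3], [-0.4, -0.0]]
relay ['side', 'top'] [ 2.6283e+01 -9.7322e+01 -4.8000e-02] 45.19
relay ['side'] [ 2.6041e+01 -9.7560e+01 -7.0000e-02] 38.58
relay ['top'] [ 27.715 -98.959  -0.196] 4.85Traceback (most recent call last):
  File "sil.py", line 29, in <module>
    run('hs',(30,34,15),g,{'side':(269,243,19,18),'top':(281,194,14,13)},(27.5,-3,0))
    ~~~^^^^^^^^^^^^^^^^^^^^^^^^^^^^^^^^^^^^^^^^^^^^^^^^^^^^^^^^^^^^^^^^^^^^^^^^^^^^^^
  File "sil.py", line 21, in run
    r=minimize(lambda p:sum(((A[n]-mask(n,box(p[0],p[1],p[2]/20,L),rois[n]))**2).sum() for n in sel),[p0[0],p0[1],a0*20],method='Nelder-Mead',options=dict(initial_simplex=np.array([p0[0],p0[1],a0*20])+np.array([[0,0,0],[4,0,0],[0,4,0],[0,0,3]])))
    res = _minimize_neldermead(fun, x0, args, callback, bounds=bounds,
                               **options)
    fsim[j] = func(sim[j])
              ~~~~^^^^^^^^
    fx = function(np.copy(x), *(w
[... 381 characters left out ...]
^^^^^^^^^^^^^^^^^^^^^^^^^
  File "sil.py", line 21, in <genexpr>
    r=minimize(lambda p:sum(((A[n]-mask(n,box(p[0],p[1],p[2]/20,L),rois[n]))**2).sum() for n in sel),[p0[0],p0[1],a0*20],method='Nelder-Mead',options=dict(initial_simplex=np.array([p0[0],p0[1],a0*20])+np.array([[0,0,0],[4,0,0],[0,4,0],[0,0,3]])))
                                   ~~~~^^^^^^^^^^^^^^^^^^^^^^^^^^^^^^^^^^^^
  File "sil.py", line 11, in mask
    x,y,w,h=roi;q=((proj(n,P)-[x,y]+.5)*K).astype(np.float32)
                    ~~~~^^^^^
  File "h.py", line 14, in proj
    c=ctrl.camera_info(n);q=R.from_quat(c['orientation']).inv().apply(np.atleast_2d(P)-c['origin'])
ValueError: time passes only in moves, steps and waits
```

```bash
sed -i 's/^def rays/import functools\nci=functools.lru_cache(None)(lambda n:ctrl.camera_info(n))\ndef rays/; s/c=ctrl.camera_info(n)/c=ci(n)/' h.py; sed -i "s/^run('relay'.*//" sil.py; python3 sil.py | tail -3
cat > go.py <<'E'
# target in bin/tray terms -> row from the measured pose.  usage: to(p_world, Rtool)
from h import *
bp=np.load('bp.npy');tp=np.load('tp.npy')
c25,s25=np.cos(np.radians(25)),np.sin(np.radians(25))
def to(p,Rt):
    s=ctrl.get_state();R0=R.from_quat(s['tcp_rot'])
    t=R0.inv().apply(np.array(p)-s['eef_pos'])*100;r=(R0.inv()*Rt).as_rotvec()
    print('t',round(s['time'],2),'tgt',np.round(p,4),'row',np.round(t,2).tolist(),np.round(r,3).tolist())
def binpose(u,y,h,a):   # mm from lip along slope, bin y, height over floor; part yaw a about floor normal
    b=np.array([-45+u*c25-h*s25,y,16+u*s25+h*c25])/1000
    B=R.from_euler('z',bp[2])
    Rt=B*R.from_euler('y',-25,degrees=True)*R.from_euler('z',a)*R.from_euler('x',180,degrees=True)
    return B.apply(b)+[bp[0],bp[1],0],Rt
def traypose(x,y,h):   # tray frame mm, h over bench
    B=R.from_euler('z',tp[2]);return B.apply(np.array([x,y,h])/1000)+[tp[0],tp[1],0],B*R.from_euler('x',180,degrees=True)
E
python3 -c "
from go import *
to([.5,-.3,.3],traypose(0,0,0)[1])
to(*binpose(27.5,-3,150,0)); print(binpose(0,0,0,0)[1].as_matrix().round(2))"
```

```text
hs ['side', 'top'] [25.922 -2.759  0.099] 51.87
hs ['side'] [26.091 -2.782  0.088] 41.82
hs ['top'] [26.31  -3.623  0.143] 9.47
t 0.1 tgt [ 0.5 -0.3  0.3] row [38.9, -24.02, -6.93] [-0.002, 0.0, 0.472]
t 0.1 tgt [0.4954 0.1385 0.1636] row [51.41, -66.02, 6.81] [-0.042, 0.435, 0.179]
[[ 0.9   0.12  0.42]
 [ 0.11 -0.99  0.05]
 [ 0.42  0.   -0.91]]
```

```bash
python3 -m crank '[[38.9,-24,-7,0,0,0.18],[38.9,-24,-7,0,0,0.18],[38.9,-24,-7,0,0,0.18],[38.9,-24,-7,0,0,0.18],[38.9,-24,-7,0,0,0.18],[38.9,-24,-7,0,0,0.18],[38.9,-24,-7,0,0,0.18],[38.9,-24,-7,0,0,0.18],[38.9,-24,-7,0,0,0.18],[38.9,-24,-7,0,0,0.18]]' 0.6
python3 -m crank '[[0,0,0,0,0,0]]'
python3 -c "
from go import *
to(*binpose(26,-3,130,.1)); print(ctrl.get_state()['qpos'].round(2))"
```

```text
time: 1.1
eef_pos: [0.5026, -0.2971, 0.3021]
tcp_rot: [0.998, 0.062, 0.001, -0.0]
contact_force: [0.4, -0.3, -0.4]
opening: 0.6
finger_force: 0.0
time: 1.2
eef_pos: [0.5011, -0.2992, 0.3013]
tcp_rot: [0.998, 0.062, -0.0, 0.0]
contact_force: [-0.9, 0.1, 0.4]
opening: 0.603
finger_force: 0.0
t 1.2 tgt [0.5025 0.1393 0.1448] row [5.54, -43.5, 15.64] [-0.023, 0.436, -0.092]
[-0.71  0.04  1.73 -0.    1.37  0.74]
```

```bash
python3 -c "
from go import *
to(*binpose(-40,-3,130,.1))"
```

```text
t 1.2 tgt [0.443  0.1323 0.1169] row [-0.45, -43.54, 18.43] [-0.023, 0.436, -0.092]
```

```bash
python3 -m crank '[[-4,-15,6,-0.023,0.436,-0.092],[-4,-15,6,-0.023,0.436,-0.092],[-0.45,-43.5,18.4,-0.023,0.436,-0.092],[-0.45,-43.5,18.4,-0.023,0.436,-0.092],[-0.45,-43.5,18.4,-0.023,0.436,-0.092],[-0.45,-43.5,18.4,-0.023,0.436,-0.092],[-0.45,-43.5,18.4,-0.023,0.436,-0.092],[-0.45,-43.5,18.4,-0.023,0.436,-0.092],[-0.45,-43.5,18.4,-0.023,0.436,-0.092],[-0.45,-43.5,18.4,-0.023,0.436,-0.092]]'
python3 -m crank '[[0,0,0,0,0,0],[0,0,0,0,0,0]]'
python3 -c "
from go import *
to(*binpose(26,-3,60,.1)); print(ctrl.get_state()['qpos'].round(2))"
```

```text
time: 2.2
eef_pos: [0.4415, 0.1318, 0.1147]
tcp_rot: [0.971, 0.105, 0.215, -0.001]
contact_force: [-0.0, -1.1, -0.3]
opening: 0.599
finger_force: 0.0
time: 2.4
eef_pos: [0.4434, 0.1298, 0.1167]
tcp_rot: [0.971, 0.104, 0.216, -0.001]
contact_force: [0.1, 0.6, -0.0]
opening: 0.6
finger_force: 0.0
t 2.4 tgt [0.5318 0.1428 0.0814] row [6.6, 0.37, 6.97] [0.002, 0.001, -0.003]
[ 0.05 -0.3   2.43  0.05  0.58  1.37]
```

```bash
python3 -m crank '[[4,0.2,3,0,0,0],[6.6,0.35,7,0,0,0],[6.6,0.35,7,0,0,0],[6.6,0.35,7,0,0,0],[6.6,0.35,7,0,0,0]]'
python3 - <<'E'
from go import *
for n,a in(("side",(245,190,75,90,6)),("top",(255,170,75,45,4))):
    p,d=ctrl.read_camera(n); crop(p,*a,f'{n}c.png')
a,b=cv2.imread('sidec.png'),cv2.imread('topc.png')
o=np.zeros((600,800,3),np.uint8);o[:540,:450]=a;o[:180,460:760]=b;cv2.imwrite('pics/pre.png',o)
to(*binpose(26,-3,4,.1))
E
```

```text
time: 2.9
eef_pos: [0.5326, 0.1424, 0.0831]
tcp_rot: [0.971, 0.103, 0.217, -0.001]
contact_force: [-0.7, 0.1, -0.3]
opening: 0.6
finger_force: 0.0
t 3.0 tgt [0.5553 0.1455 0.0306] row [-0.22, -0.01, 5.82] [0.002, -0.004, -0.004]
```

View pics/pre.png

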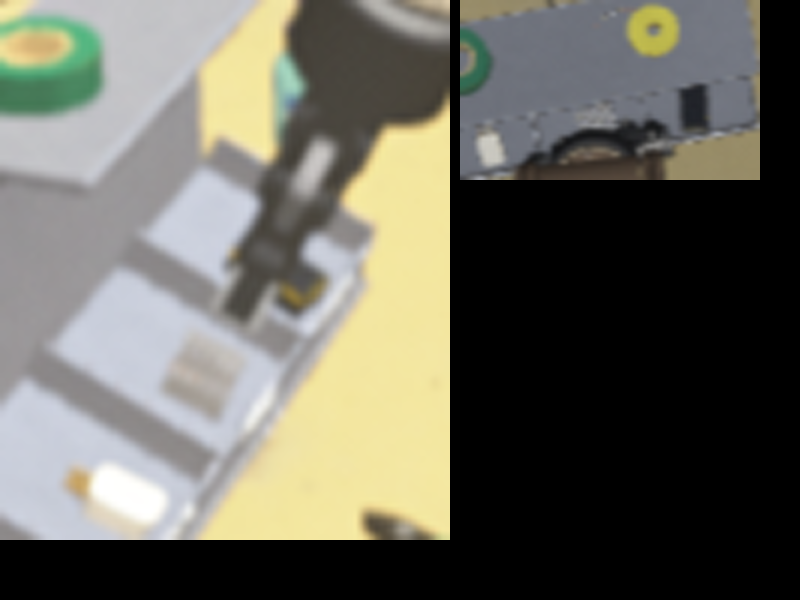

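The tool hangs over the middle compartment: near finger tip at crop (240,312), heat sink at (203,372). I'll check that against the kinematics.

```bash
python3 - <<'E'
from go import *
s=ctrl.get_state();R0=R.from_quat(s['tcp_rot'])
for o in([0,-.026,-.003],[.011,-.026,-.003],[-.011,-.026,-.003]):
    print(((proj('side',s['eef_pos']+R0.apply(o))-[245,190]+.4)*6).round())
E
python3 -m crank '[[-0.15,0,2,0,0,0],[-0.2,0,3,0,0,0],[-0.2,0,4,0,0,0],[-0.2,0,4.5,0,0,0],[-0.2,0,5,0,0,0],[-0.2,0,5,0,0,0]]'
python3 -c "
from go import *
to(*binpose(26,-3,3,.1))"
```

```text
[[230. 314.]]
[[207. 302.]]
[[252. 326.]]
time: 3.6
eef_pos: [0.5513, 0.1459, 0.0352]
tcp_rot: [0.971, 0.104, 0.216, -0.002]
contact_force: [-0.5, 0.1, -0.5]
opening: 0.6
finger_force: 0.0
t 3.6 tgt [0.5558 0.1456 0.0297] row [0.16, 0.1, 0.68] [0.001, 0.001, -0.003]
```

```bash
python3 -m crank '[[0.05,0,0.2,0,0,0],[0.1,0.05,0.4,0,0,0],[0.1,0.05,0.6,0,0,0],[0.1,0.05,0.6,0,0,0],[0.1,0.05,0.6,0,0,0]]'
python3 -m crank '[[0,0,0,0,0,0],[0,0,0,0,0,0],[0,0,0,0,0,0],[0,0,0,0,0,0],[0,0,0,0,0,0],[0,0,0,0,0,0],[0,0,0,0,0,0]]' 0 25
python3 -m crank '[[0,0,0,0,0,0],[0,0,0,0,0,0]]'
python3 -c "
from go import *
to(*binpose(26,-3,3,.1))"
```

```text
time: 4.1
eef_pos: [0.5549, 0.1459, 0.0306]
tcp_rot: [0.971, 0.104, 0.216, -0.002]
contact_force: [0.7, -0.3, -0.4]
opening: 0.602
finger_force: 0.0
time: 4.8
eef_pos: [0.5549, 0.1459, 0.0308]
tcp_rot: [0.971, 0.104, 0.216, -0.002]
contact_force: [-3.4, -0.9, 5.2]
opening: 0.397
finger_force: 25.5
time: 5.0
eef_pos: [0.5549, 0.1459, 0.0309]
tcp_rot: [0.971, 0.104, 0.217, -0.002]
contact_force: [-3.7, 0.1, 4.7]
opening: 0.394
finger_force: 25.5
t 5.0 tgt [0.5558 0.1456 0.0297] row [0.02, 0.04, 0.14] [0.001, -0.0, -0.003]
```

```bash
python3 -m crank '[[0,0,-0.5,0,0,0],[0,0,-1.5,0,0,0],[0,0,-4,0,0,0],[0,0,-7,0,0,0],[0,0,-10,0,0,0],[-3,0,-13,0,0,0],[-6,0,-13,0,0,0],[-6,0,-13,0,0,0],[-6,0,-13,0,0,0],[-6,0,-13,0,0,0]]'
python3 -c "
from go import *
to(*traypose(0,-45,60)); p,Rt=traypose(0,-45,150);to(p,Rt)"
```

```text
time: 6.0
eef_pos: [0.4485, 0.1276, 0.1243]
tcp_rot: [0.971, 0.104, 0.218, -0.001]
contact_force: [-0.6, -0.1, -0.3]
opening: 0.395
finger_force: 25.1
t 6.0 tgt [ 0.4569 -0.3319  0.06  ] row [-11.2, 44.86, 3.97] [-0.041, -0.439, 0.379]
t 6.0 tgt [ 0.4569 -0.3319  0.15  ] row [-7.39, 45.24, -4.18] [-0.041, -0.439, 0.379]
```

```bash
python3 -m crank '[[-4,2,-5,0,0,0],[-7.4,6,-5,0,-0.05,0.05],[-7.4,11,-5,0,-0.12,0.1],[-7.4,15,-4.2,-0.01,-0.2,0.15],[-7.4,19,-4.2,-0.02,-0.28,0.2],[-7.4,23,-4.2,-0.03,-0.36,0.28],[-7.4,27,-4.2,-0.04,-0.439,0.379],[-7.4,31,-4.2,-0.04,-0.439,0.379],[-7.4,35,-4.2,-0.04,-0.439,0.379],[-7.4,39,-4.2,-0.04,-0.439,0.379]]'
python3 -c "
from go import *
to(*traypose(0,-43,60))"
```

```text
time: 7.0
eef_pos: [0.4445, -0.2738, 0.1465]
tcp_rot: [0.996, -0.086, -0.001, -0.0]
contact_force: [0.9, 1.2, -0.0]
opening: 0.394
finger_force: 25.7
t 7.0 tgt [ 0.4573 -0.33    0.06  ] row [2.24, 5.32, 8.64] [-0.0, 0.001, -0.0]
```

```bash
python3 -m crank '[[1.2,2.8,0,0,0,0],[2.2,5.3,2,0,0,0],[2.2,5.3,5,0,0,0],[2.2,5.3,8,0,0,0],[2.2,5.3,8.7,0,0,0],[2.2,5.3,8.7,0,0,0],[2.2,5.3,8.7,0,0,0]]'
python3 - <<'E'
from go import *
for n,a in(("side",(330,165,75,75,6)),("top",(370,190,70,50,5))):
    p,d=ctrl.read_camera(n); crop(p,*a,f'{n}c.png')
a,b=cv2.imread('sidec.png'),cv2.imread('topc.png')
o=np.zeros((450,800,3),np.uint8);o[:450,:450]=a;o[:250,450:800]=b;cv2.imwrite('pics/place1.png',o)
to(*traypose(0,-43,8))
E
```

```text
time: 7.7
eef_pos: [0.4567, -0.3278, 0.0607]
tcp_rot: [0.996, -0.086, -0.0, 0.0]
contact_force: [-0.6, 0.2, -1.1]
opening: 0.396
finger_force: 25.7
t 7.8 tgt [ 0.4573 -0.33    0.008 ] row [0.07, 0.19, 5.36] [0.002, -0.001, 0.0]
```

View pics/place1.png

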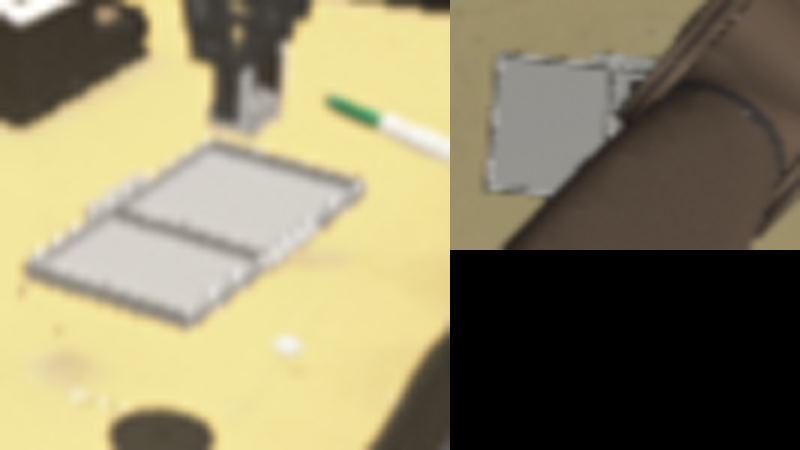

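The heat sink is held, level with the finger tips at crop (245,105), over the larger pocket. I'll go down and feel for the floor.

```bash
python3 -m crank '[[0.05,0.2,1.5,0,0,0],[0.05,0.2,3,0,0,0],[0.05,0.2,4,0,0,0],[0.05,0.2,4.6,0,0,0],[0.05,0.2,4.9,0,0,0],[0.05,0.2,5.1,0,0,0],[0.05,0.2,5.1,0,0,0]]'
python3 -m crank '[[0,0,0.1,0,0,0],[0,0,0.1,0,0,0]]'
```

```text
time: 8.5
eef_pos: [0.4557, -0.3289, 0.0084]
tcp_rot: [0.996, -0.086, -0.001, -0.0]
contact_force: [-0.1, 0.3, -0.4]
opening: 0.39
finger_force: 25.7
time: 8.7
eef_pos: [0.4558, -0.3291, 0.0078]
tcp_rot: [0.996, -0.086, -0.001, -0.0]
contact_force: [0.6, 0.5, -1.5]
opening: 0.396
finger_force: 25.7
```

```bash
python3 -m crank '[[0,0,0.1,0,0,0],[0,0,0.1,0,0,0]]'
```

```text
time: 8.9
eef_pos: [0.4559, -0.3291, 0.0075]
tcp_rot: [0.996, -0.086, -0.001, -0.0]
contact_force: [-2.0, 2.4, 5.3]
opening: 0.396
finger_force: 26.3
```

```bash
python3 -m crank '[[0,0,0,0,0,0],[0,0,0,0,0,0],[0,0,0,0,0,0],[0,0,0,0,0,0]]' 0.6
python3 -m crank '[[0,0,-0.5,0,0,0],[0,0,-1.5,0,0,0],[0,0,-4,0,0,0],[0,0,-8,0,0,0],[0,0,-12,0,0,0],[0,0,-15,0,0,0],[0,0,-15,0,0,0]]'
python3 -c "
from go import *
to(*binpose(-40,-97.5,130,-.07))"
```

```text
time: 9.3
eef_pos: [0.4555, -0.3288, 0.0062]
tcp_rot: [0.996, -0.086, -0.001, -0.0]
contact_force: [-0.9, -0.4, 0.8]
opening: 0.6
finger_force: 0.0
time: 10.0
eef_pos: [0.4586, -0.3316, 0.1637]
tcp_rot: [0.996, -0.086, 0.004, 0.004]
contact_force: [-0.3, -0.7, -0.4]
opening: 0.595
finger_force: 0.0
t 10.0 tgt [0.4541 0.0385 0.1169] row [-6.8, -36.42, 4.37] [0.086, 0.423, -0.213]
```

```bash
python3 -m crank '[[-3,-5,0,0,0,0],[-6.8,-10,0,0.086,0.423,-0.213],[-6.8,-15,2,0.086,0.423,-0.213],[-6.8,-36.4,4.4,0.086,0.423,-0.213],[-6.8,-36.4,4.4,0.086,0.423,-0.213],[-6.8,-36.4,4.4,0.086,0.423,-0.213],[-6.8,-36.4,4.4,0.086,0.423,-0.213],[-6.8,-36.4,4.4,0.086,0.423,-0.213],[-6.8,-36.4,4.4,0.086,0.423,-0.213],[-6.8,-36.4,4.4,0.086,0.423,-0.213]]' 0.53
python3 -m crank '[[0,0,0,0,0,0],[0,0,0,0,0,0]]'
python3 - <<'E'
from go import *
to(*binpose(26.5,-97.5,50,-.07))
for n,a in(("side",(330,165,75,75,6)),("top",(370,190,70,50,5))):
    p,d=ctrl.read_camera(n); crop(p,*a,f'{n}c.png')
p,d=ctrl.read_camera("side");crop(p,262,208,50,54,7,'d.png')
a,b=cv2.imread('sidec.png'),cv2.imread('topc.png')
o=np.zeros((600,800,3),np.uint8);o[:450,:450]=a;o[:250,450:800]=b;d=cv2.imread('d.png')[:350];o[250:250+d.shape[0],450:800]=d;cv2.imwrite('pics/mid.png',o)
E
```

```text
time: 11.0
eef_pos: [0.4505, 0.0424, 0.1124]
tcp_rot: [0.977, 0.023, 0.211, -0.025]
contact_force: [-0.4, -1.0, 0.5]
opening: 0.529
finger_force: 0.0
time: 11.2
eef_pos: [0.4512, 0.04, 0.113]
tcp_rot: [0.977, 0.02, 0.212, -0.024]
contact_force: [0.1, 0.0, -0.1]
opening: 0.533
finger_force: 0.0
t 11.2 tgt [0.5475 0.0495 0.0725] row [7.11, -0.3, 7.71] [-0.007, 0.007, -0.007]
```

View pics/mid.png

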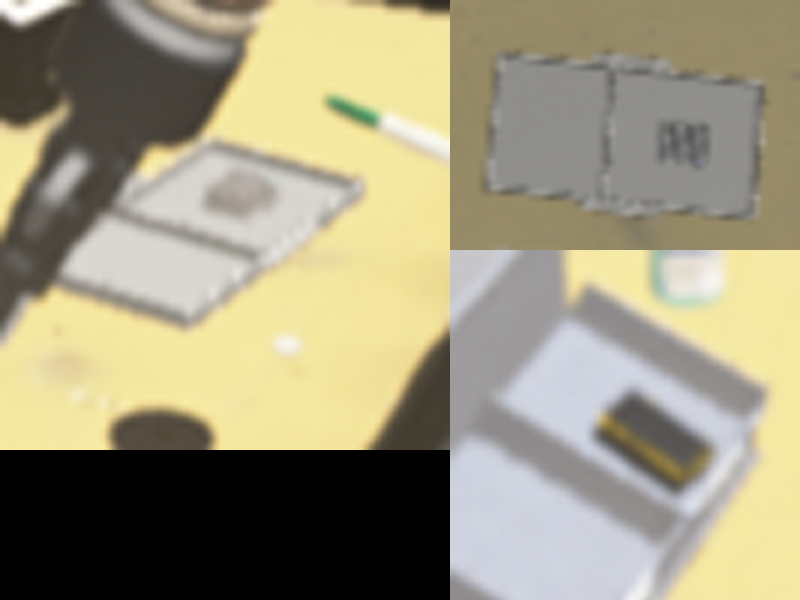

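The heat sink lies flat in the larger pocket (top crop 685,143) and the relay is undisturbed. Next, the relay.

```bash
python3 -m crank '[[4,-0.2,3,-0.007,0.007,-0.007],[7.1,-0.3,6,-0.007,0.007,-0.007],[7.1,-0.3,7.7,-0.007,0.007,-0.007],[7.1,-0.3,7.7,-0.007,0.007,-0.007],[7.1,-0.3,7.7,-0.007,0.007,-0.007]]'
python3 -c "
from go import *
to(*binpose(26.5,-97.5,4,-.07))"
```

```text
time: 11.85
eef_pos: [0.5464, 0.0506, 0.0716]
tcp_rot: [0.976, 0.024, 0.214, -0.021]
contact_force: [-0.2, 0.2, 0.9]
opening: 0.529
finger_force: 0.0
t 11.85 tgt [0.5668 0.0517 0.0308] row [0.15, 0.13, 4.56] [-0.002, 0.003, 0.001]
```

```bash
python3 -m crank '[[0.1,0.1,1.5,0,0,0],[0.15,0.1,3,0,0,0],[0.15,0.1,4,0,0,0],[0.15,0.1,4.5,0,0,0],[0.15,0.1,4.6,0,0,0],[0.15,0.1,4.6,0,0,0]]'
python3 -m crank '[[0,0,0,0,0,0],[0,0,0,0,0,0],[0,0,0,0,0,0],[0,0,0,0,0,0],[0,0,0,0,0,0],[0,0,0,0,0,0],[0,0,0,0,0,0],[0,0,0,0,0,0]]' 0 25
python3 -c "
from go import *
to(*binpose(26.5,-97.5,4,-.07))"
```

```text
time: 12.45
eef_pos: [0.5678, 0.0524, 0.0316]
tcp_rot: [0.976, 0.024, 0.215, -0.021]
contact_force: [-0.6, -1.0, -0.0]
opening: 0.529
finger_force: 0.0
time: 13.25
eef_pos: [0.568, 0.0524, 0.0319]
tcp_rot: [0.976, 0.024, 0.215, -0.021]
contact_force: [-3.9, -0.8, 5.8]
opening: 0.299
finger_force: 24.8
t 13.25 tgt [0.5668 0.0517 0.0308] row [-0.16, 0.07, 0.04] [-0.002, 0.0, 0.003]
```

```bash
python3 -m crank '[[0,0,-0.5,0,0,0],[0,0,-1.5,0,0,0],[0,0,-4,0,0,0],[0,0,-7,0,0,0],[0,0,-10,0,0,0],[-3,0,-13,0,0,0],[-6,0,-13,0,0,0],[-6,0,-13,0,0,0],[-6,0,-13,0,0,0],[-6,0,-13,0,0,0]]'
python3 -c "
from go import *
to(*traypose(0,56,150))"
```

```text
time: 14.25
eef_pos: [0.4602, 0.0433, 0.1249]
tcp_rot: [0.976, 0.024, 0.216, -0.021]
contact_force: [0.2, -0.3, 0.1]
opening: 0.298
finger_force: 24.7
t 14.25 tgt [ 0.4742 -0.2324  0.15  ] row [1.27, 27.52, -3.08] [-0.079, -0.431, 0.218]
```

```bash
python3 -m crank '[[0,2,-3,0,0,0],[1.3,6,-3,-0.01,-0.08,0.04],[1.3,10,-3,-0.02,-0.16,0.08],[1.3,14,-3,-0.04,-0.24,0.12],[1.3,18,-3.1,-0.06,-0.32,0.16],[1.3,22,-3.1,-0.079,-0.4,0.2],[1.3,25,-3.1,-0.079,-0.431,0.218],[1.3,27.5,-3.1,-0.079,-0.431,0.218],[1.3,27.5,-3.1,-0.079,-0.431,0.218],[1.3,27.5,-3.1,-0.079,-0.431,0.218]]'
python3 - <<'E'
from go import *
to(*traypose(0,56,20));to(*traypose(0,56,9))
p,d=ctrl.read_camera("side");crop(p,325,140,90,100,6,'pics/place2.png')
E
```

```text
time: 15.25
eef_pos: [0.4739, -0.2324, 0.1487]
tcp_rot: [0.996, -0.086, -0.001, -0.0]
contact_force: [0.7, 1.5, -0.4]
opening: 0.296
finger_force: 24.8
t 15.25 tgt [ 0.4742 -0.2324  0.02  ] row [0.06, 0.0, 12.87] [-0.001, 0.002, -0.001]
t 15.25 tgt [ 0.4742 -0.2324  0.009 ] row [0.07, 0.0, 13.97] [-0.001, 0.002, -0.001]
```

View pics/place2.png

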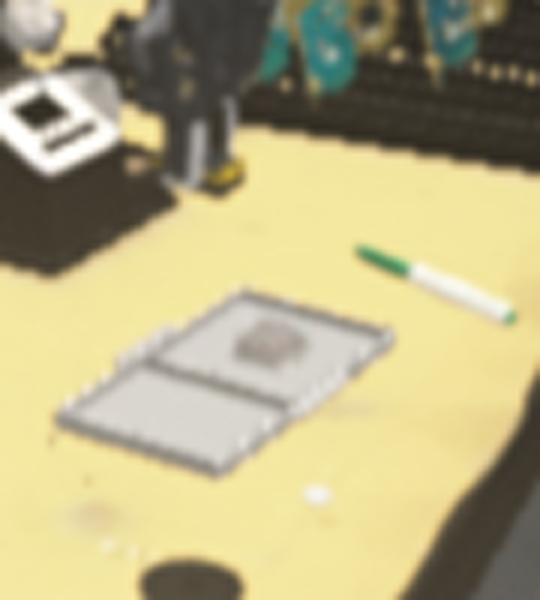

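The relay is held level between the fingers at (225,180), and the heat sink sits in its pocket at (270,342). Going down.

```bash
python3 -m crank '[[0,0,3,0,0,0],[0.05,0,6,0,0,0],[0.05,0,9,0,0,0],[0.05,0,11,0,0,0],[0.05,0,12.5,0,0,0],[0.05,0,13.3,0,0,0],[0.05,0,13.7,0,0,0],[0.05,0,13.9,0,0,0],[0.05,0,13.9,0,0,0]]'
python3 -m crank '[[0,0,0.1,0,0,0],[0,0,0.1,0,0,0]]'
```

```text
time: 16.2
eef_pos: [0.4741, -0.2324, 0.0108]
tcp_rot: [0.996, -0.086, -0.0, 0.0]
contact_force: [-0.7, 1.9, 0.9]
opening: 0.3
finger_force: 24.8
time: 16.4
eef_pos: [0.4739, -0.2324, 0.0096]
tcp_rot: [0.996, -0.086, -0.0, 0.0]
contact_force: [0.4, -0.0, -0.1]
opening: 0.298
finger_force: 24.8
```

```bash
python3 -m crank '[[0,0,0.1,0,0,0],[0,0,0.1,0,0,0]]'
```

```text
time: 16.6
eef_pos: [0.4735, -0.2321, 0.0082]
tcp_rot: [0.996, -0.086, -0.001, 0.0]
contact_force: [-0.3, -0.3, -0.3]
opening: 0.302
finger_force: 24.8
```

```bash
python3 -m crank '[[0,0,0.1,0,0,0],[0,0,0.1,0,0,0]]'
```

```text
time: 16.8
eef_pos: [0.4737, -0.2322, 0.0075]
tcp_rot: [0.996, -0.086, -0.001, 0.0]
contact_force: [-0.9, 0.9, 3.2]
opening: 0.294
finger_force: 25.2
```

```bash
python3 -m crank '[[0,0,0.03,0,0,0],[0,0,0.03,0,0,0],[0,0,0.03,0,0,0],[0,0,0.03,0,0,0]]' 0.53
python3 -m crank '[[0,0,-0.5,0,0,0],[0,0,-1.5,0,0,0],[0,0,-4,0,0,0],[0,0,-8,0,0,0],[0,0,-12,0,0,0],[0,0,-17,0,0,0],[-4,10,-20,0,0,0],[-4,15,-20,0,0,0],[-4,20,-20,0,0,0],[-4,25,-20,0,0,0]]'
python3 -m crank '[[-4,5,0,0,0,0],[-4,10,0,0,0,0],[-4,15,0,0,0,0],[-4,20,0,0,0,0],[-4,20,0,0,0,0],[-4,20,0,0,0,0]]'
python3 - <<'E'
from go import *
for n,a in(("side",(225,165,175,135,4.5)),("top",(370,190,70,50,5))):
    p,d=ctrl.read_camera(n); crop(p,*a,f'{n}c.png')
a,b=cv2.imread('sidec.png'),cv2.imread('topc.png')
o=a[:600,:790].copy();o[-250:,-350:]=b;cv2.imwrite('pics/end.png',o)
E
```

```text
time: 17.2
eef_pos: [0.4735, -0.232, 0.0066]
tcp_rot: [0.996, -0.086, -0.001, -0.0]
contact_force: [-1.2, -0.4, -0.7]
opening: 0.53
finger_force: 0.0
time: 18.2
eef_pos: [0.4044, -0.4173, 0.2066]
tcp_rot: [0.996, -0.086, 0.0, 0.001]
contact_force: [0.7, -0.4, 0.1]
opening: 0.528
finger_force: 0.0
time: 18.8
eef_pos: [0.3304, -0.6071, 0.2045]
tcp_rot: [0.996, -0.087, -0.001, -0.0]
contact_force: [0.1, 0.2, -0.0]
opening: 0.53
finger_force: 0.0
```

View pics/end.png

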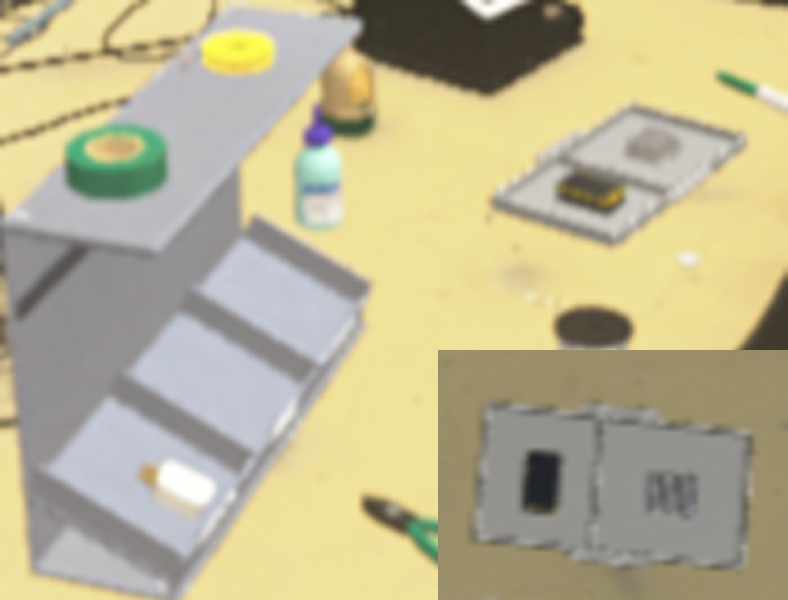

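Both parts lie flat in their pockets: the relay at (541,482) and the heat sink at (672,493). The plug and the bystanders haven't moved.

```bash
python3 -c "
from plant import ctrl
print(ctrl.sign_off())"
```

```text
the job is handed in; nothing more can be done
None
```

The heat sink is flat in the larger tray pocket and the relay flat in the smaller one, both the same way up as in the bin and set down gently; the plug and the loose items in view were not disturbed, and the job was handed in at about 19 s.

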